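Swing the pegboard hook over the drip dish

TASK

A wet dog lead is about to be hung up, so swing the pegboard's steel hook round until its red tip stands over the middle of the white dish, which will catch the drips. Push the hook's bar from one side with a finger, without gripping it, leave the dishes, tackle tray, spray bottle and flashlight where they are, and move clear of the hook when done.

Things in the scene. Friction and masses are not known exactly. Their poses are not given: they have to be found in the camera images.
- hook: Swinging hook: level round steel bar 12 mm thick, 180 mm from pivot axis to tip, top of its red ball 151 mm above the bench. Turns stiffly (0.2 N m) about a vertical pin, no spring, stays where left. Origin on the pivot axis at the bar's centre line, 120 mm above the bench; its -x points from pivot to tip, z up. Starts 1.1 to 1.5 rad to the robot's left of the board's front direction.
- hook_tip (a point): On the bar's centre line straight below the red ball (18 mm across), 180 mm from the pivot axis, 120 mm above the bench; same axes as the hook. From its start the hook can swing across the front, through pointing at the robot, to a stop 1.3 rad to the right of the front direction, and back to a stop 1.7 rad to the left.
- pegboard: White pegboard strip 80 mm wide, top 165 mm above the bench, on a dark wood foot 90 x 130 x 18 mm; fixed. Origin on the bench straight below the hook's pivot axis; its -x is the front direction, within 0.25 rad of world -x. Board 35 to 47 mm and foot 0 to 90 mm behind (+x of) the axis. Bracket lugs 18 mm wide, 95 to 145 mm above the bench, hold the pin.
- dish: White ceramic dish, round, 92 mm across, 26 mm high, loose, about 220 g. Origin: centre of its underside. Stands under the hook's swing, its centre 163 to 187 mm from the pivot axis.
- blue_dish: Blue ceramic dish, otherwise like the white one; also under the hook's swing. To be left alone.
- tray: Gray plastic tackle tray with dividers, 80 x 110 mm, 32 mm high, loose, 180 g. Origin: centre of its underside. Also under the hook's swing. The white dish, the blue dish and this tray stand in any order.
- spray_bottle: Empty green plastic spray bottle with a white head, 68 mm across, 196 mm high, loose and light (about 100 g). Origin: centre of its underside. Stands beside the pegboard, on the robot's right.
- flashlight: Silver flashlight lying on the bench, 150 mm long, 40 mm thick, loose, on the robot's left of the hook. Origin: middle of its underside; x along its length.
Not all that is in view belongs to the job. What is meant by the dish is not brown, orange or yellow, and is the smaller of those in its own colour.

How it is judged (in metres and radians):
On the way, in this order (a step that is already met when the one before it is completed fails the run):
1. a finger pushes the hook while its tip is still away from the white dish (contact force between the fingers and hook above 0.3 N and horizontal distance between hook_tip and dish above 0.022 m), for 0.05 s.
2. the hook's tip is over the middle of the white dish (horizontal distance between hook_tip and dish below 0.022 m), for 0.2 s.
At the end, for the whole second after the job is handed in: The hook's tip is within 22 mm, seen from above, of the centre of the white dish, the hook is at rest (below 0.05 rad/s), and both dishes, tray, spray bottle and flashlight are within 15 mm of where they started (horizontal distance between hook_tip and dish below 0.022 m and angular speed of hook below 0.05 rad/s and distance of each of dish, blue_dish, tray, spray_bottle, flashlight from where it was at the start of the episode below 0.015 m); the robot touches nothing.
It fails at once if a dish, the tackle tray, the spray bottle or the flashlight is lifted or moved more than 15 mm (distance of any of dish, blue_dish, tray, spray_bottle, flashlight from where it was at the start of the episode above 0.015 m).
It fails at once if one of them is tipped by more than 0.35 rad (angle between any of dish, blue_dish, tray, spray_bottle, flashlight's own z axis and vertical above 0.35 rad).
It fails at once if the hook's bar is taken between the two fingers (TCP in line with the bar while the fingers touch it) instead of being pushed from one side (contact force between the fingers and hook above 0.5 N and y of the grasp point in the frame of hook_tip between -0.007 and 0.007 m and z of the grasp point in the frame of hook_tip between -0.06 and 0.017 m and x of the grasp point in the frame of hook_tip between -0.015 and 0.18 m).
It also fails if it takes over 51 s, if anything falls off the work surface, if the arm or the gripper's body presses on something with over 40 N, if the wrist force passes 120 N, or if a joint passes its speed limit or range.

ROBOT

A 6-joint arm with a two-finger parallel gripper is mounted at the origin on the work surface. World frame = base frame: x ahead of the robot, y to its left, z up, the work surface at z = 0. Lengths are in mm, angles in rad, forces in N, time in s.
With the tool pointing down it reaches from about 350 to 775 mm from the base axis. Payload 7.3 kg.
Tool frame: the origin (TCP) lies between the finger pads, 19 mm behind the fingertips; this is the grasp point; z points along the fingers, y is the line along which they close (so a half turn about z gives the same grasp; the last joint's range is limited). The gripper opens to 92 mm and grips with 3 to 60 N. Pads are 19 mm wide; open, the fingers measure 130 mm over their backs; the gripper's body (75 mm by 190 mm) begins 47 mm behind the grasp point.
Start: joints at [0.955, 0.342, 1.524, -0, 1.275, -0.146], TCP at [237.66, 468.146, 245.541] pointing down, gripper open.
Joint ranges: [-2.53, 2.53], [-0.77, 2.02], [0.04, 2.7], [-1, 4.14], [0.28, 2.66], [-3.11, 3.11]. Speed limits (rad/s): [2.57, 2.57, 3.14, 3.14, 3.14, 3.14].

INTERFACE

Orientations are given as [roll, pitch, yaw] about the fixed x, y, z axes, in that order (R = Rz(yaw) Ry(pitch) Rx(roll)).
In Python, from plant import bot gives the robot as it stands.
- The arm moves only by the tool send_rows, never from a script. Its argument "rows" is a list of rows, each an object of numbers: "x", "y", "z": the shift along the tool's x, y, z in units of 0.2 m (1.0 is 0.2 m); "ax", "ay", "az": the turn, a rotation vector about the tool's x, y, z in units of 60 degrees (1.0 is 60 degrees); "jaw": the opening, from -1 (shut) to 1 (fully open), so that 0 is half open. In form: [{"x": .., "y": .., "z": .., "ax": .., "ay": .., "az": .., "jaw": ..}, ...]. A call has exactly 10 rows; each row is the pose to reach, as a shift and turn from the pose commanded when the call began, along the tool's axes at that moment; what a row does not reach only later rows make up. A row lasts 1/8 s, in which the tool goes at most 62.5 mm and 10.7 degrees, less where a joint would pass 70% of its speed; a pose out of reach is approached as far as the arm can. A call with a number of a shift or a turn outside -1 to 1 is refused whole. A call with a gripper value outside its range is refused whole. The fingers move at their own pace and stop on an object; the grip force is fixed at half the most. Time passes only in rows, so rows that repeat a pose let the fingers close, or fill a call up. It gives the time, the measured TCP pose, the force, the opening and the grip force at its end, in the units of the state.
- bot.get_obs(): the state, without advancing time (a new reading comes with each control period).
- bot.capture(name): name is "scene" or "side" or "wrist"; returns (picture, depth): 420x560x3 uint8, red, green, blue; 420x560 float32, mm along the optical axis (not along the pixel's ray), 0 where there is no reading.
- bot.camera_model(name): a dict with "vertical_fov" (degrees; the focal length in pixels is half the picture's height over the tangent of half this angle, whatever the lens; pixels are square), "cx", "cy" (the principal point, pixels), "R" (3x3) and "t" (3): a world point X has camera coordinates R X + t; the wrist camera has in their place "T_tool_cam" (4x4, takes a point from camera to tool coordinates, whose origin is the TCP and whose axes are the flange's). Camera axes: x right, y down, z forward; pixel columns grow to the right and rows downward; lengths in mm; the calibration is good to about 2 mm. A picture is of the moment at which its call begins: read the wrist's pose just before it. camera_model takes no time and is no camera call.
- bot.close_job(): hands the job in; it is judged then, once.
The state is a dict: "time": time; "joint_positions": joint angles; "dq": joint speeds; "tau": joint torques, N m; "tool_pos": TCP position; "tcp_rot": TCP orientation; "contact_force": force on the tool from outside, world axes, zero at the start; "moment": the same for the moment, N m; "grip_width": finger opening in mm; "finger_force": force on a finger pad.
Only numpy, scipy, OpenCV 4.12 (cv2) and the standard library are available. Lean on these libraries where they do the work, as an engineer would, in place of code of your own. Each camera call takes 0.05 s, during which the arm holds its last target. There are 200 camera calls.

## Working session

There is one attempt and no reset: what is moved stays moved. The work goes in short steps, Python scripts to look and compute and a tool call to move; the robot and the scene stay as the last step left them, time stands still between calls to the robot, and variables do not carry over. Pictures are saved under pics/ and viewed, at most 10 in all, crops included, and the job is handed in when it is done.

Besides the shell and the picture viewer there is one more tool, called after "Request:" as name([rows], argument=value, ...), one row to a line, values as JSON. send_rows: Moves the arm, as the interface text tells. Its arguments: {"type":"object","properties":{"rows":{"type":"array","items":{"type":"object","properties":{"x":{"type":"number","minimum":-1,"maximum":1},"y":{"type":"number","minimum":-1,"maximum":1},"z":{"type":"number","minimum":-1,"maximum":1},"ax":{"type":"number","minimum":-1,"maximum":1},"ay":{"type":"number","minimum":-1,"maximum":1},"az":{"type":"number","minimum":-1,"maximum":1},"jaw":{"type":"number"}}}}},"required":["rows"]}

```bash
ls; mkdir -p pics; python3 - <<'E'
from plant import bot
import cv2,numpy as np
o=bot.get_obs();print(o['time'],o['tool_pos'],o['tcp_rot'],o['grip_width'])
for n in('scene','side'):
    p,d=bot.capture(n);cv2.imwrite(f'pics/{n}.png',p[:,:,::-1]);np.savez(f'{n}.npz',p=p,d=d)
    m=bot.camera_model(n);print(n,m)
E
```

```text
pics
0.0 [237.42424259 467.82373026 244.83364084] [-3.14004739e+00 -1.99926109e-04  2.67183213e+00] 92.10192879423444
scene {'vertical_fov': 47.16886769582201, 'cx': 281.41503310708754, 'cy': 204.9700233158872, 'R': array([[-0.65279227,  0.75716582,  0.02371034],
       [ 0.42165628,  0.38917831, -0.81899098],
       [-0.62933952, -0.52463336, -0.57331632]]), 't': array([ 340.03896162, -157.42945316, 1388.09562455])}
side {'vertical_fov': 42.85371487229863, 'cx': 271.1748290835269, 'cy': 219.7007555883873, 'R': array([[ 0.92955558, -0.3681442 ,  0.01990661],
       [-0.26193793, -0.69745604, -0.66704092],
       [ 0.25945123,  0.61483731, -0.74475509]]), 't': array([-499.89616009,  226.91971549, 1143.88638295])}
```

View pics/scene.png

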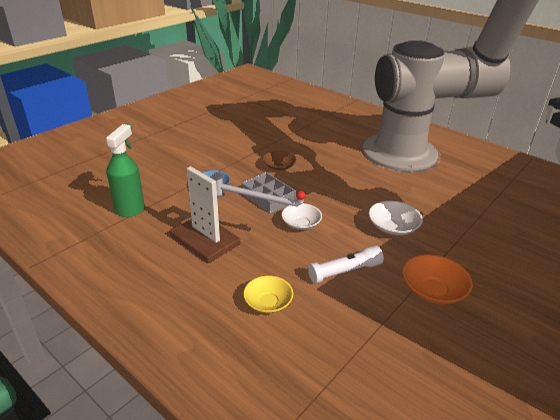

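View pics/side.png

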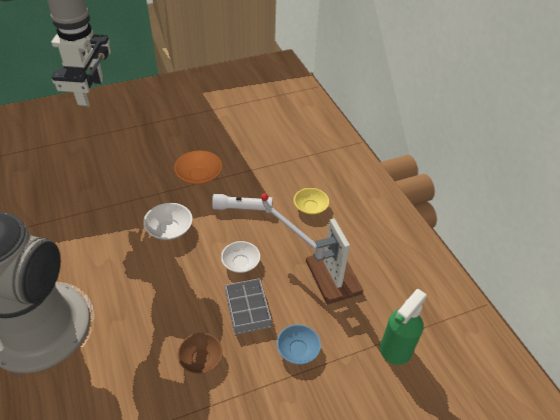

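Scene view: there are two white dishes, a small one at (301,217) [side (241,258)] and a large one at (396,218) [side (168,222)]. Target is the small one: 92 mm, under the swing. The brown, orange and yellow dishes are excluded. The red tip is at (301,195) in scene and (265,197) in side.

```bash
cat > h.py <<'E'
import numpy as np,cv2
from plant import bot
def ray(n,u,v):
    m=bot.camera_model(n);f=210/np.tan(np.radians(m['vertical_fov']/2))
    R=np.array(m['R']);d=R.T@np.array([(u-m['cx'])/f,(v-m['cy'])/f,1]);return -R.T@np.array(m['t']),d
def plane(n,u,v,z):
    o,d=ray(n,u,v);return o+d*(z-o[2])/d[2]
def tri(a,b):
    A=[];y=[]
    for n,(u,v) in a,b:
        o,d=ray(n,u,v);d/=np.linalg.norm(d);P=np.eye(3)-np.outer(d,d);A.append(P);y.append(P@o)
    return np.linalg.lstsq(np.vstack(A),np.hstack(y),rcond=None)[0]
def cloud(n,p,d):
    m=bot.camera_model(n);f=210/np.tan(np.radians(m['vertical_fov']/2))
    v,u=np.mgrid[:420,:560];c=np.dstack([(u-m['cx'])/f*d,(v-m['cy'])/f*d,d])
    return (c-np.array(m['t']))@np.array(m['R'])   # R^T(c-t)
E
python3 - <<'E'
from h import *
red={}
for n,seed in(('scene',(301,195)),('side',(265,197))):
    z=np.load(n+'.npz');p,d=z['p'],z['d'];X=cloud(n,p,d);h=cv2.cvtColor(p,cv2.COLOR_RGB2HSV)
    H,S,V=[h[...,i].astype(int) for i in range(3)]
    m=((H<6)|(H>174))&(S>180)&(V>100);w=np.zeros_like(m);w[seed[1]-12:seed[1]+12,seed[0]-12:seed[0]+12]=1
    v,u=np.nonzero(m&w);red[n]=(u.mean(),v.mean());print(n,'red',red[n],len(u),np.median(X[m&w],0))
    def blob(name,m,zlo,zhi):
        m=(m&(d>0)&(X[...,2]>zlo)&(X[...,2]<zhi)).astype(np.uint8)
        k,l,s,c=cv2.connectedComponentsWithStats(m)
        for i in range(1,k):
            if s[i,4]>120:
                P=X[l==i]; lo,hi=np.percentile(P,[1,99],axis=0)
                (cc,r)=cv2.minEnclosingCircle(P[:,:2].astype(np.float32))
                print(' ',name,c[i].round(),s[i,4],'lo',lo.round(),'hi',hi.round(),'circ',np.round(cc),round(r))
    blob('white',(S<60)&(V>120),5,60)
    blob('blue',(H>95)&(H<120)&(S>70)&(V>60),5,60)
    blob('gray',(S<70)&(V>40)&(V<160),8,40)
    blob('board',(S<60)&(V>120),60,172)
    blob('bar',(S<90),108,132)
    blob('green',(H>45)&(H<85)&(S>120),10,150)
print('tri',tri(*[(n,red[n]) for n in red]))
E
```

```text
scene red (np.float64(300.36206896551727), np.float64(194.55172413793105)) 58 [545.83769735  65.69001476 143.96090348]
  white [479.   2.] 188 lo [-2005.  -728.     5.] hi [-1953.  -480.    48.] circ [-1984.  -610.] 134
  white [546.  12.] 286 lo [-2007.  -258.     6.] hi [-1957.  -114.    59.] circ [-1984.  -187.] 78
  white [332.  50.] 1187 lo [-551. -893.    5.] hi [-529. -415.   59.] circ [-541. -654.] 252
  white [520. 101.] 700 lo [-552.   39.    6.] hi [-531.  238.   59.] circ [-536.  133.] 109
  white [408. 155.] 1231 lo [-68. -53.   6.] hi [106. 104.  59.] circ [10.  7.] 104
  white [268. 186.] 408 lo [ 392. -176.    6.] hi [468. -60.  32.] circ [ 432. -118.] 66
  white [394. 216.] 1179 lo [277. 116.   5.] hi [389. 226.  34.] circ [332. 169.] 61
  white [302. 215.] 657 lo [420. -35.   5.] hi [506.  51.  26.] circ [463.   9.] 46
  white [206. 227.] 393 lo [ 642. -147.   17.] hi [653. -68.  59.] circ [ 649. -107.] 41
  white [346. 263.] 1170 lo [462. 131.   8.] hi [600. 219.  40.] circ [527. 173.] 78
  blue [37. 81.] 1691 lo [  337. -1383.     5.] hi [  567. -1107.    12.] cir
[... 3475 characters left out ...]
2.  22.  39.] circ [ 15. -35.] 98
  board [492.  60.] 5745 lo [1426.   83.   61.] hi [1439.  861.  171.] circ [1432.  494.] 435
  board [290. 225.] 346 lo [ 539. -101.  116.] hi [599.  56. 132.] circ [566. -25.] 87
  board [340. 246.] 495 lo [ 637. -151.   61.] hi [651. -71. 167.] circ [ 643. -111.] 41
  bar [493.  59.] 1224 lo [1426.   98.  108.] hi [1439.  795.  132.] circ [1431.  453.] 367
  bar [294. 228.] 428 lo [ 539. -118.  110.] hi [610.  57. 131.] circ [572. -29.] 97
  bar [ 31. 313.] 492 lo [-37. -67. 108.] hi [ 66. -10. 132.] circ [ 13. -23.] 60
  green [401. 339.] 1347 lo [ 650. -360.   12.] hi [ 706. -305.  146.] circ [ 678. -334.] 35
tri [541.51311476  60.99452451 139.97226757]
```

```bash
python3 -c "
import cv2
a=cv2.imread('pics/scene.png')[130:270,150:430];cv2.imwrite('pics/crop1.png',cv2.resize(a,None,fx=2.8,fy=2.8,interpolation=2))"
```

```text
(no output)
```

View pics/crop1.png

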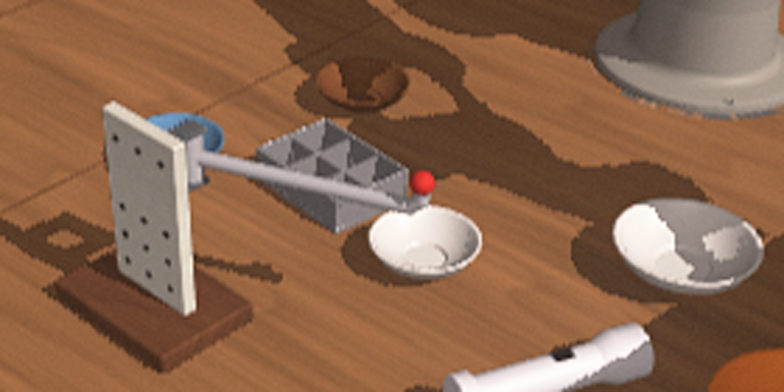

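The crop confirms the small white dish as target at about (463,8), 92 mm across and about 185 mm from the pivot. Next I refine the pivot and bar and plan the approach.

```bash
cat >> h.py <<'E'
from scipy.spatial.transform import Rotation as Ro
def units(x,y,z):
    o=bot.get_obs();R=Ro.from_euler('xyz',o['tcp_rot']).as_matrix()
    return (R.T@(np.array([x,y,z])-o['tool_pos'])/200).round(3)
def bar(n,p,d,box=(450,640,-105,80)):
    X=cloud(n,p,d);h=cv2.cvtColor(p,cv2.COLOR_RGB2HSV)
    m=(d>0)&(h[...,1]<90)&(X[...,2]>113)&(X[...,2]<130)&(X[...,0]>box[0])&(X[...,0]<box[1])&(X[...,1]>box[2])&(X[...,1]<box[3])
    vx,vy,x0,y0=cv2.fitLine(X[m][:,:2].astype(np.float32),cv2.DIST_HUBER,0,.01,.01).ravel();return (x0,y0),(vx,vy),m.sum()
E
python3 - <<'E'
from h import *
for n in('scene','side'):
    z=np.load(n+'.npz');p,d=z['p'],z['d'];X=cloud(n,p,d)
    c,v,k=bar(n,p,d);c=np.array(c);v=np.array(v);v=v if v[1]>0 else -v
    h=cv2.cvtColor(p,cv2.COLOR_RGB2HSV)
    m=(d>0)&(h[...,1]<60)&(X[...,2]>60)&(X[...,2]<168)&(X[...,0]>634)&(X[...,0]<660)&(abs(X[...,1]+110)<45)
    bl=cv2.fitLine(X[m][:,:2].astype(np.float32),cv2.DIST_HUBER,0,.01,.01).ravel()
    print(n,'bar',c,v,k,np.degrees(np.arctan2(v[1],v[0])),'board',bl)
    ball=np.array([541.5,61.]);t=ball@v-c@v;tip=c+v*t;print('tip',tip,'pivot',tip-180*v)
    m=(d>0)&(h[...,0]>20)&(h[...,0]<35)&(h[...,1]>150)&(X[...,2]>15)&(X[...,2]<60)&(X[...,0]>400);print('yellow',np.percentile(X[m],[2,98],axis=0).round())
print(units(606,56,245))
E
```

```text
scene bar [575.13043  -17.812778] [-0.34839097  0.9373493 ] 518 110.38893 board [ 3.0420810e-02  9.9953717e-01  6.5000201e+02 -1.0473294e+02]
tip [545.31107544  62.41649375] pivot [ 608.02144836 -106.30637613]
yellow [[650.  73.  15.]
 [736. 157.  26.]]
side bar [570.1121   -22.369562] [-0.34215882  0.93964213] 361 110.008446 board [ 2.31677592e-02  9.99731600e-01  6.39543701e+02 -1.19774185e+02]
tip [539.95854074  60.43869227] pivot [ 601.54712946 -108.69689733]
yellow [[658.  73.  16.]
 [690. 153.  24.]]
[-2.575e+00 -1.002e+00  1.000e-03]
```

Request:
send_rows([
  {"x": -0.15,"y": -0.05,"jaw": -1},
  {"x": -0.3,"y": -0.1,"jaw": -1},
  {"x": -0.45,"y": -0.15,"jaw": -1},
  {"x": -0.6,"y": -0.2,"jaw": -1},
  {"x": -0.75,"y": -0.25,"jaw": -1},
  {"x": -0.85,"y": -0.3,"jaw": -1},
  {"x": -0.95,"y": -0.35,"jaw": -1},
  {"x": -1,"y": -0.4,"jaw": -1},
  {"x": -1,"y": -0.4,"jaw": -1},
  {"x": -1,"y": -0.4,"jaw": -1},
])

```text
schema error: expected keys x, y, z, ax, ay, az, jaw
```

Request:
send_rows([
  {"x": -0.15,"y": -0.05,"jaw": -1,"az": 0.05},
  {"x": -0.3,"y": -0.1,"jaw": -1,"az": 0.1},
  {"x": -0.45,"y": -0.15,"jaw": -1,"az": 0.2},
  {"x": -0.6,"y": -0.2,"jaw": -1,"az": 0.25},
  {"x": -0.75,"y": -0.25,"jaw": -1,"az": 0.3},
  {"x": -0.85,"y": -0.3,"jaw": -1,"az": 0.35},
  {"x": -0.95,"y": -0.35,"jaw": -1,"az": 0.4},
  {"x": -1,"y": -0.4,"jaw": -1,"az": 0.47},
  {"x": -1,"y": -0.4,"jaw": -1,"az": 0.47},
  {"x": -1,"y": -0.4,"jaw": -1,"az": 0.47},
])

```text
schema error: expected keys x, y, z, ax, ay, az, jaw
```

```bash
python3 - <<'E'
from h import *
o=bot.get_obs();print(o['time'],o['tool_pos'],o['tcp_rot'],o['contact_force'],o['grip_width'])
print(units(608,58,245),units(608,58,128))
E
```

```text
0.1 [237.47319121 467.86593529 244.92921705] [-3.14027608e+00 -1.79282313e-04  2.67178383e+00] [ 0.22814494 -1.10360535  0.24199605] 91.89974885359217
[-2.58  -0.989  0.   ] [-2.58  -0.988  0.585]
```

Request:
send_rows([
  {"x": -0.15,"y": -0.05,"z": 0,"ax": 0,"ay": 0,"az": 0,"jaw": -1},
  {"x": -0.3,"y": -0.1,"z": 0,"ax": 0,"ay": 0,"az": 0,"jaw": -1},
  {"x": -0.45,"y": -0.15,"z": 0,"ax": 0,"ay": 0,"az": 0,"jaw": -1},
  {"x": -0.6,"y": -0.2,"z": 0,"ax": 0,"ay": 0,"az": 0,"jaw": -1},
  {"x": -0.75,"y": -0.25,"z": 0,"ax": 0,"ay": 0,"az": 0,"jaw": -1},
  {"x": -0.85,"y": -0.3,"z": 0,"ax": 0,"ay": 0,"az": 0,"jaw": -1},
  {"x": -0.95,"y": -0.35,"z": 0,"ax": 0,"ay": 0,"az": 0,"jaw": -1},
  {"x": -1,"y": -0.4,"z": 0,"ax": 0,"ay": 0,"az": 0,"jaw": -1},
  {"x": -1,"y": -0.4,"z": 0,"ax": 0,"ay": 0,"az": 0,"jaw": -1},
  {"x": -1,"y": -0.4,"z": 0,"ax": 0,"ay": 0,"az": 0,"jaw": -1},
])

```text
time: 1.35
tool_pos: [379.4, 306.7, 245.5]
tcp_rot: [3.141, -0.0, 2.672]
contact_force: [-0.5, 0.0, -0.1]
grip_width: 0.6
finger_force: 0.0
```

Request:
send_rows([
  {"x": -0.15,"y": -0.05,"z": 0,"ax": 0,"ay": 0,"az": 0.05,"jaw": -1},
  {"x": -0.3,"y": -0.1,"z": 0,"ax": 0,"ay": 0,"az": 0.1,"jaw": -1},
  {"x": -0.45,"y": -0.15,"z": 0,"ax": 0,"ay": 0,"az": 0.2,"jaw": -1},
  {"x": -0.6,"y": -0.2,"z": 0,"ax": 0,"ay": 0,"az": 0.25,"jaw": -1},
  {"x": -0.75,"y": -0.25,"z": 0,"ax": 0,"ay": 0,"az": 0.3,"jaw": -1},
  {"x": -0.85,"y": -0.3,"z": 0,"ax": 0,"ay": 0,"az": 0.35,"jaw": -1},
  {"x": -0.95,"y": -0.35,"z": 0,"ax": 0,"ay": 0,"az": 0.4,"jaw": -1},
  {"x": -1,"y": -0.4,"z": 0,"ax": 0,"ay": 0,"az": 0.47,"jaw": -1},
  {"x": -1,"y": -0.4,"z": 0,"ax": 0,"ay": 0,"az": 0.47,"jaw": -1},
  {"x": -1,"y": -0.4,"z": 0,"ax": 0,"ay": 0,"az": 0.47,"jaw": -1},
])

```text
time: 2.6
tool_pos: [521.5, 145.3, 245.5]
tcp_rot: [3.142, -0.0, 2.182]
contact_force: [-0.1, 0.7, -0.4]
grip_width: 0.4
finger_force: 0.0
```

```bash
python3 - <<'E'
from h import *
o=bot.get_obs();print(o['time'],o['tool_pos'],o['tcp_rot'],o['contact_force'],o['grip_width'])
print(units(608,58,245),units(608,58,128))
E
```

```text
2.6 [521.53016883 145.29129262 245.50665181] [ 3.14151246e+00 -4.44897108e-04  2.18178624e+00] [-0.09608964  0.74935628 -0.39524412] 0.3849239961537642
[-0.606  0.104  0.002] [-0.606  0.104  0.587]
```

Request:
send_rows([
  {"x": -0.2,"y": 0.03,"z": 0,"ax": 0,"ay": 0,"az": 0,"jaw": -1},
  {"x": -0.4,"y": 0.07,"z": 0,"ax": 0,"ay": 0,"az": 0,"jaw": -1},
  {"x": -0.6,"y": 0.1,"z": 0,"ax": 0,"ay": 0,"az": 0,"jaw": -1},
  {"x": -0.6,"y": 0.1,"z": 0,"ax": 0,"ay": 0,"az": 0,"jaw": -1},
  {"x": -0.6,"y": 0.1,"z": 0.15,"ax": 0,"ay": 0,"az": 0,"jaw": -1},
  {"x": -0.6,"y": 0.1,"z": 0.3,"ax": 0,"ay": 0,"az": 0,"jaw": -1},
  {"x": -0.6,"y": 0.1,"z": 0.45,"ax": 0,"ay": 0,"az": 0,"jaw": -1},
  {"x": -0.6,"y": 0.1,"z": 0.59,"ax": 0,"ay": 0,"az": 0,"jaw": -1},
  {"x": -0.6,"y": 0.1,"z": 0.59,"ax": 0,"ay": 0,"az": 0,"jaw": -1},
  {"x": -0.6,"y": 0.1,"z": 0.59,"ax": 0,"ay": 0,"az": 0,"jaw": -1},
])

```text
time: 3.85
tool_pos: [607.3, 58.2, 128.9]
tcp_rot: [3.14, 0.001, 2.181]
contact_force: [-0.2, -1.0, 0.1]
grip_width: 0.3
finger_force: 0.0
```

```bash
python3 - <<'E'
from h import *
o=bot.get_obs();print(o['time'],o['tool_pos'],o['tcp_rot'],o['contact_force'])
P=np.array([605,-108.])
for th in (110.2,115,120,125,130,135,138):
    t=np.radians(th);v=np.array([np.cos(t),np.sin(t)]);n=np.array([-v[1],v[0]])
    for off in(31,):
        q=P+140*v-n*off;print(th,q.round(),units(*q,o['tool_pos'][2]))
p,d=bot.capture('side');cv2.imwrite('pics/s2.png',p[:,:,::-1])
E
```

```text
3.85 [607.28364533  58.2348611  128.85787656] [3.14009572e+00 8.44062650e-04 2.18084070e+00] [-0.23486175 -0.95195351  0.09988779]
110.2 [586.  34.] [-0.037 -0.157 -0.   ]
115 [574.  32.] [-0.012 -0.212 -0.   ]
120 [562.  29.] [ 0.009 -0.271 -0.   ]
125 [550.  24.] [ 0.025 -0.331 -0.001]
130 [539.  19.] [ 0.036 -0.393 -0.001]
135 [528.  13.] [ 0.042 -0.455 -0.001]
138 [522.   9.] [ 0.042 -0.493 -0.001]
```

View pics/s2.png

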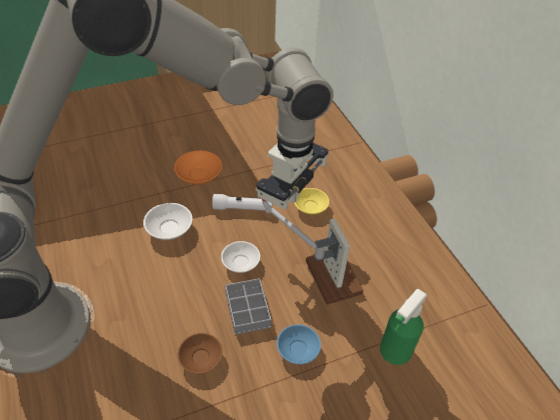

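The closed fingers (~(280,198)) stand on the far side of the bar, with nothing else near. I'm pushing slowly to just short of the goal.

Request:
send_rows([
  {"x": -0.02,"y": -0.08,"z": 0,"ax": 0,"ay": 0,"az": 0,"jaw": -1},
  {"x": -0.03,"y": -0.14,"z": 0,"ax": 0,"ay": 0,"az": 0,"jaw": -1},
  {"x": -0.02,"y": -0.18,"z": 0,"ax": 0,"ay": 0,"az": 0,"jaw": -1},
  {"x": -0.01,"y": -0.22,"z": 0,"ax": 0,"ay": 0,"az": 0,"jaw": -1},
  {"x": 0,"y": -0.26,"z": 0,"ax": 0,"ay": 0,"az": 0,"jaw": -1},
  {"x": 0.01,"y": -0.3,"z": 0,"ax": 0,"ay": 0,"az": 0,"jaw": -1},
  {"x": 0.02,"y": -0.33,"z": 0,"ax": 0,"ay": 0,"az": 0,"jaw": -1},
  {"x": 0.03,"y": -0.36,"z": 0,"ax": 0,"ay": 0,"az": 0,"jaw": -1},
  {"x": 0.03,"y": -0.39,"z": 0,"ax": 0,"ay": 0,"az": 0,"jaw": -1},
  {"x": 0.03,"y": -0.39,"z": 0,"ax": 0,"ay": 0,"az": 0,"jaw": -1},
])

```text
time: 5.15
tool_pos: [538.8, 17.6, 127.4]
tcp_rot: [-3.141, -0.001, 2.179]
contact_force: [-0.3, -0.1, -0.1]
grip_width: 0.5
finger_force: 0.0
```

```bash
cat > tip.py <<'E'
from h import *
import sys
o=bot.get_obs();print(o['time'],o['tool_pos'],o['contact_force'])
dish=np.array([463,8.]);P=np.array([605,-108.])
red={}
for n in('scene','side'):
    p,d=bot.capture(n);cv2.imwrite(f'pics/{sys.argv[1]}_{n}.png',p[:,:,::-1]);X=cloud(n,p,d);h=cv2.cvtColor(p,cv2.COLOR_RGB2HSV)
    m=(d>0)&((h[...,0]<6)|(h[...,0]>174))&(h[...,1]>160)&(X[...,2]>125)&(X[...,2]<160)&(X[...,0]>400)&(X[...,0]<620)
    v,u=np.nonzero(m);print(n,len(u),np.median(X[m],0).round(1) if len(u) else '')
    if len(u)>5: red[n]=(u.mean(),v.mean())
    c,v,k=bar(n,p,d);v=np.array(v);v=v if v[1]>0 else -v;print(' bar',np.degrees(np.arctan2(v[1],v[0])),k)
if len(red)==2:
    t=tri(*red.items());print('tip',t,'err',t[:2]-dish,np.linalg.norm(t[:2]-dish),'ang',np.degrees(np.arctan2(*(t[:2]-P)[::-1])),'rad',np.linalg.norm(t[:2]-P))
E
python3 tip.py a
```

```text
5.15 [538.8351125   17.63564367 127.41334878] [-0.32749952 -0.05961275 -0.14739909]
scene 54 [500.4  40.8 144. ]
 bar 125.90718 322
side 0 
 bar 124.64082 350
```

Request:
send_rows([
  {"x": 0,"y": -0.02,"z": 0,"ax": 0,"ay": 0,"az": 0,"jaw": -1},
  {"x": 0,"y": -0.04,"z": 0,"ax": 0,"ay": 0,"az": 0,"jaw": -1},
  {"x": 0,"y": -0.06,"z": 0,"ax": 0,"ay": 0,"az": 0,"jaw": -1},
  {"x": 0,"y": -0.08,"z": 0,"ax": 0,"ay": 0,"az": 0,"jaw": -1},
  {"x": 0,"y": -0.1,"z": 0,"ax": 0,"ay": 0,"az": 0,"jaw": -1},
  {"x": 0,"y": -0.12,"z": 0,"ax": 0,"ay": 0,"az": 0,"jaw": -1},
  {"x": 0,"y": -0.14,"z": 0,"ax": 0,"ay": 0,"az": 0,"jaw": -1},
  {"x": 0,"y": -0.15,"z": 0,"ax": 0,"ay": 0,"az": 0,"jaw": -1},
  {"x": 0,"y": -0.15,"z": 0,"ax": 0,"ay": 0,"az": 0,"jaw": -1},
  {"x": 0,"y": -0.15,"z": 0,"ax": 0,"ay": 0,"az": 0,"jaw": -1},
])

```text
time: 6.5
tool_pos: [514.7, 0.6, 127.4]
tcp_rot: [-3.141, -0.001, 2.18]
contact_force: [0.2, 0.5, 0.6]
grip_width: 0.6
finger_force: 0.4
```

```bash
python3 tip.py b
```

```text
6.5 [514.66033927   0.62575947 127.40896995] [0.22892934 0.46391882 0.63705341]
scene 30 [470.3  16.4 144.9]
 bar 138.5088 328
side 0 
 bar 137.95946 377
```

View pics/b_scene.png

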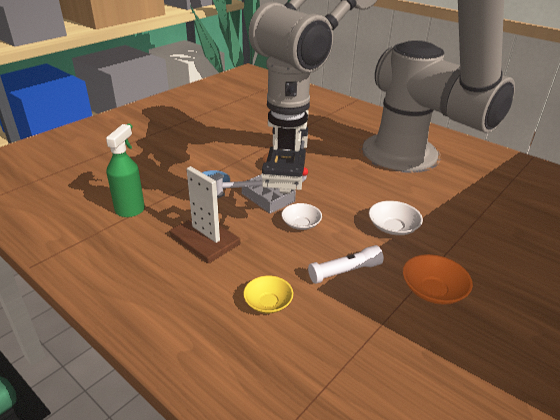

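The red tip (305,172) sits just above the dish in the scene view, and the bar is at about 138.5° against a goal of 140.8°. That is roughly 7 mm off, so I back off sideways, rise and measure clear of occlusion.

Request:
send_rows([
  {"x": 0,"y": 0,"z": 0,"ax": 0,"ay": 0,"az": 0,"jaw": -1},
  {"x": 0,"y": 0.05,"z": 0,"ax": 0,"ay": 0,"az": 0,"jaw": -1},
  {"x": 0,"y": 0.15,"z": 0,"ax": 0,"ay": 0,"az": 0,"jaw": -1},
  {"x": 0,"y": 0.25,"z": 0,"ax": 0,"ay": 0,"az": 0,"jaw": -1},
  {"x": 0,"y": 0.35,"z": 0,"ax": 0,"ay": 0,"az": 0,"jaw": -1},
  {"x": 0,"y": 0.35,"z": -0.2,"ax": 0,"ay": 0,"az": 0,"jaw": -1},
  {"x": 0,"y": 0.35,"z": -0.4,"ax": 0,"ay": 0,"az": 0,"jaw": -1},
  {"x": 0,"y": 0.4,"z": -0.6,"ax": 0,"ay": 0,"az": 0,"jaw": -1},
  {"x": 0.2,"y": 0.5,"z": -0.6,"ax": 0,"ay": 0,"az": 0,"jaw": -1},
  {"x": 0.4,"y": 0.5,"z": -0.6,"ax": 0,"ay": 0,"az": 0,"jaw": -1},
])

```text
time: 7.85
tool_pos: [551.7, 124.9, 247.6]
tcp_rot: [3.141, -0.0, 2.179]
contact_force: [0.0, 0.9, 0.3]
grip_width: 0.2
finger_force: 0.0
```

```bash
python3 tip.py c
```

```text
7.85 [551.66604012 124.89836071 247.56232846] [0.00552109 0.87207476 0.28397471]
scene 51 [472.1  14.1 143.9]
 bar 139.5224 495
side 44 [466.3   6.6 146.9]
 bar 139.17532 416
tip [468.03184702  11.26955707 140.82101468] err [5.03184702 3.26955707] 6.000790607191911 ang 138.95120152331563 rad 181.61911290779673
```

View pics/c_side.png

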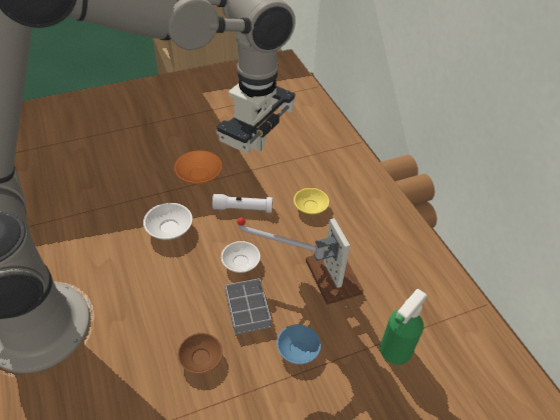

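The hook's red tip is at (241,221), above the white dish at (241,258). It is 6 mm from the dish centre (limit 22 mm), the other things have not moved, and the arm is clear, so I'm handing in.

```bash
python3 -c "
from plant import bot
print(bot.close_job())"
```

```text
the job is handed in; nothing more can be done
None
```

I pushed the hook from one side until its red tip stood about 6 mm from the centre of the white dish (limit 22 mm), moved the arm clear with no other item visibly shifted, and handed the job in; no verdict came back.

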